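# Swing down the amber supply flap with the hook pole

## Task

Pick up the blue-handled hook pole, slip its hook into the red eye on the amber flap and swing that flap all the way down with it. Then unhook and gently lay the pole flat on the bench again; leave the white flap as it is.

Things in the scene. Friction and masses are not known exactly. Their poses are not given: they have to be found in the camera images.
- pole: Hook pole, 0.16 kg, flat on the bench: steel rod 12 mm thick, 275 mm long, blue handle 24 mm square, 100 mm long. Origin: middle of the 10 mm thick side pin that makes it an L, 12 mm over the bench. Own axes, z up: pin along y, -22.5 to +22.5 mm (free end +y); rod along x at y -22.5, from x 0 back to -275; handle centre (and balance) x -125, y -22.5. Not the scraper with the yellow handle.
- amber_flap_eye (a point): Centre of the red ring standing mid-width on the amber flap's top edge: hole 36 mm, bar 8 mm thick. The hole's axis is own y, level: a pin enters sideways. Own x points into the cabinet, z from hinge to eye. The hinge axis, parallel to y, is 124 mm away along -z, 160 mm over the bench. Flap 188 mm wide, 8 thick, 16 at its top lip, 100 mm from the hinge; roof 260 mm, shut eye 284 mm over the bench.
- amber_flap (a joint): Angle of the amber flap about the level hinge at its lower edge, rad: 0 = shut, upright; grows as its top swings out towards the robot and down, to the stop at 1.3, nearly level. May start ajar (up to 0.25). Stiff hinge: it stays where left; 2 to 3 N at the eye swings it. It is on the front of a 220 mm wide pink and white cabinet, left or right.
- white_flap (a joint): Angle of the white flap on the other cabinet, which is otherwise identical and has a red ring too; same meaning, starts at 0 to 0.15. Leave it alone.

How it is judged:
By the outcome, as a careful person would: the job done as asked, in the order asked, and still so for the second after the job is handed in, with the robot touching nothing.
It also fails if it takes over 72 s, if anything falls off the work surface, if the arm or the gripper's body presses on something with over 40 N, if the wrist force passes 120 N, or if a joint passes its speed limit or range.

## Robot

A 7-joint arm with a two-finger parallel gripper is mounted at the origin on the work surface. World frame = base frame: x ahead of the robot, y to its left, z up, the work surface at z = 0. Lengths are in m, angles in rad, forces in N, time in s.
With the tool pointing down it reaches from about 0.35 to 0.9 m from the base axis. Payload 8.1 kg.
Tool frame: the origin (TCP) lies midway between the tips of the shut fingers; the grasp point (between the pads) lies 19 mm behind it (arm.pinch_z is the distance from the TCP to the grasp point, in m); z points along the fingers, y is the direction in which the jaws open and shut (so a half turn about z gives the same grasp; the last joint's range is limited). The gripper opens to 92 mm and grips with 3 to 60 N. Pads are 19 mm wide; open, the fingers measure 130 mm over their backs; the gripper's body (75 mm by 190 mm) begins 47 mm behind the grasp point.
Start: joints at [-1.229, 0.434, 0.025, 1.573, -0.012, 1.134, -0.075], TCP at [0.269, 0.564, 0.197] pointing down, gripper open.
Joint ranges: [-2.62, 2.62], [-0.44, 2.09], [-1.27, 1.32], [0.08, 2.57], [-1.32, 4.46], [0.12, 2], [-2.74, 2.74]. Speed limits (rad/s): [2.22, 2.22, 3.01, 3.01, 3.14, 3.14, 3.14].

## Interface

Orientations are given as a rotation vector (axis times angle).
In Python, from cell import arm, eyes gives the robot as it stands.
- The arm moves only by the tool apply_moves, never from a script. Its argument "targets" is one flat list of numbers, 5 for each row, row after row: the closure, from 0 (fully open) to 1 (shut), then the shift along the tool's x, y, z each as a share of 40 cm, from -1 to 1, then the turn about the tool's z as a share of pi/2 rad, from -1 to 1. A call has 1 to 20 rows; each row shifts and turns the commanded pose from where the row before left it, along the tool's axes as they then stand; what a row does not reach is not made up. A row lasts 1/8 s, in which the tool goes at most 62.5 mm and 10.7 degrees, less where a joint would pass 70% of its speed; a pose out of reach is approached as far as the arm can. A call with a number of a shift or a turn outside -1 to 1 is refused whole. A call with a gripper value outside its range is refused whole. The fingers move at their own pace and stop on an object; "grip_force" is the grip in N (left out, the last holds). Time passes only in rows, so rows that do not move let the fingers close. It gives the time, the measured TCP pose, the force and the opening at its end, in the units of the state.
- arm.observe(): the state, without advancing time (a new reading comes with each control period).
- eyes.get_image(name): name is "scene" or "top"; returns the picture (480x640x3 uint8, red, green, blue); there is no depth.
- eyes.camera_params(name): a dict with "camera_matrix" (3x3 intrinsics, pixels), "xyz" and "attitude" of the camera in the world. Camera axes: x right, y down, z forward; pixel columns grow to the right and rows downward; lengths in m; the calibration is good to about 2 mm. A picture is of the moment at which its call begins. camera_params takes no time and is no camera call.
- arm.sign_off(): hands the job in, once; it reports no verdict.
The state is a dict: "clock": time; "joints": joint angles; "dq": joint speeds; "joint_efforts": joint torques, N m; "position": TCP position; "ee_rot": TCP orientation; "force": force on the tool from outside, world axes, zero at the start; "ft_torque": the same for the moment, N m; "width": opening from 0.0 (shut) to 1.0 (fully open).
Only numpy, scipy, OpenCV 4.12 (cv2) and the standard library are available. Lean on these libraries where they do the work, as an engineer would, in place of code of your own. Each camera call takes 0.05 s, during which the arm holds its last target.

## Working session

There is one attempt and no reset: what is moved stays moved. The work goes in short steps, Python scripts to look and compute and a tool call to move; the robot and the scene stay as the last step left them, time stands still between calls to the robot, and variables do not carry over. Pictures are saved under pics/ and viewed, and the job is handed in when it is done.

Besides the shell and the picture viewer there is one more tool, called after ">>>" in YAML: its name, and indented under it one key for each argument. apply_moves: Moves the arm, as the interface text tells. Its arguments: {"type":"object","properties":{"targets":{"type":"array"},"grip_force":{"type":"number"}},"required":["targets"]}

```bash
mkdir -p pics; ls; python3 - <<'E'
from cell import arm, eyes
import cv2
print(arm.observe(), arm.pinch_z)
for n in("scene","top"):
    im=eyes.get_image(n); cv2.imwrite(f"pics/{n}0.png",im[...,::-1]); print(n,eyes.camera_params(n))
E
```

```text
pics
{'clock': 0.0, 'joints': array([-1.22855599,  0.4352013 ,  0.02495392,  1.57409475, -0.01163667,
        1.13400674, -0.07507571]), 'dq': array([-1.51021222e-03,  9.26653033e-04, -8.06099352e-04,  6.29633182e-04,
       -4.38579840e-06,  7.25191032e-05,  9.22173961e-04]), 'joint_efforts': array([-1.94479935e-05, -6.67868185e+01,  9.84841548e-01, -3.14463580e+01,
       -6.05696090e-02,  4.30473906e-02,  1.65662068e-04]), 'position': array([0.2687379 , 0.56365152, 0.19625916]), 'ee_rot': array([-6.93018905e-01, -3.06394751e+00,  2.42783046e-03]), 'force': array([-1.20585318, -0.12316934,  0.31163374]), 'ft_torque': array([-0.01380067, -0.03541314,  0.01996486]), 'width': 0.9990095171906265} 0.0188
scene {'camera_matrix': array([[548.51530589,   0.        , 315.48653169],
       [  0.        , 548.51530589, 239.15168246],
       [  0.        ,   0.        ,   1.        ]]), 'xyz': array([ 1.31726313, -0.17859706,  0.99019194]), 'attitude': array([-1.98029007, -1.57141413,  0.59489545])}
top {'camera_matrix': array([[504.43919237,   0.        , 311.69494984],
       [  0.        , 504.43919237, 244.20224204],
       [  0.        ,   0.        ,   1.        ]]), 'xyz': array([ 0.47044886, -0.03860809,  1.18310108]), 'attitude': array([-2.12107007,  2.13926571, -0.17144284])}
```

View pics/scene0.png

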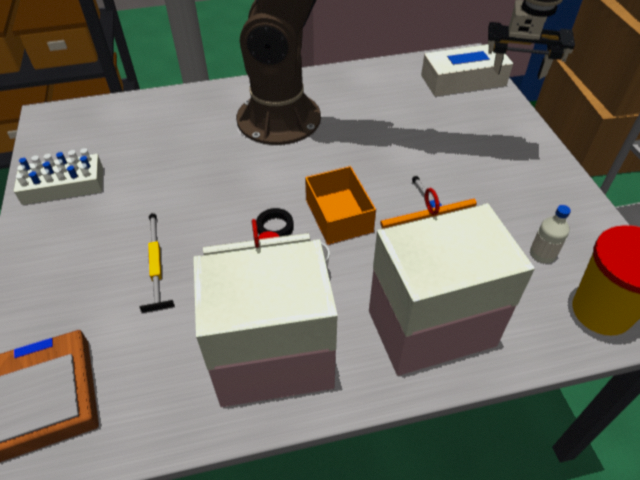

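View pics/top0.png

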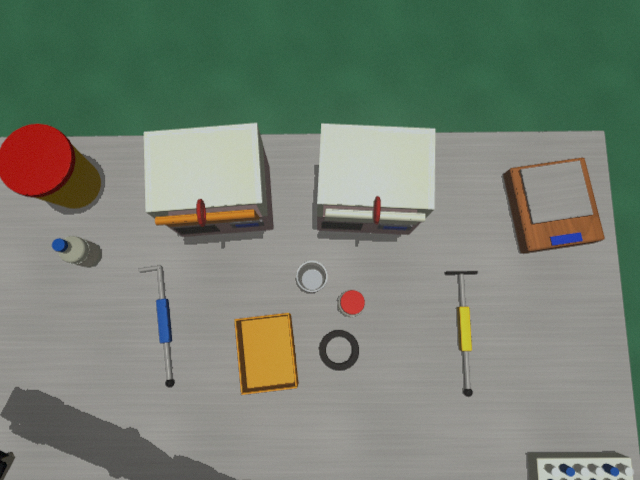

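```bash
cat > h.py <<'E'
import numpy as np, cv2
from scipy.spatial.transform import Rotation as R
from cell import arm, eyes
def ray(n,uv):
    c=eyes.camera_params(n); d=R.from_rotvec(c["attitude"]).apply(np.linalg.solve(c["camera_matrix"],[uv[0],uv[1],1.])); return np.array(c["xyz"]),d
def atz(n,uv,z):
    o,d=ray(n,uv); return o+d*(z-o[2])/d[2]
def tri(uvs,uvt):
    o1,d1=ray("scene",uvs);o2,d2=ray("top",uvt)
    s,t=np.linalg.lstsq(np.c_[d1,-d2],o2-o1,rcond=None)[0]
    a,b=o1+s*d1,o2+t*d2; return (a+b)/2,np.linalg.norm(a-b)
def proj(n,p):
    c=eyes.camera_params(n); q=R.from_rotvec(c["attitude"]).inv().apply(np.array(p)-c["xyz"]); q=c["camera_matrix"]@q; return q[:2]/q[2]
def crop(src,out,x0,y0,w,h,k):
    im=cv2.imread(src)[y0:y0+h,x0:x0+w]; cv2.imwrite(out,cv2.resize(im,None,fx=k,fy=k,interpolation=cv2.INTER_CUBIC))
E
python3 - <<'E'
from h import *
crop("pics/top0.png","pics/t1.png",125,255,80,140,4)
crop("pics/top0.png","pics/t2.png",135,180,150,70,5)
crop("pics/scene0.png","pics/s2.png",370,160,130,80,6)
crop("pics/top0.png","pics/t3.png",310,180,150,70,5)
print(R.from_rotvec(arm.observe()["ee_rot"]).as_matrix())
E
```

```text
[[-9.02661715e-01  4.30350551e-01 -4.81745921e-04]
 [ 4.30350800e-01  9.02660760e-01 -1.31970410e-03]
 [-1.33082246e-04 -1.39856611e-03 -9.99999013e-01]]
```

View pics/t1.png

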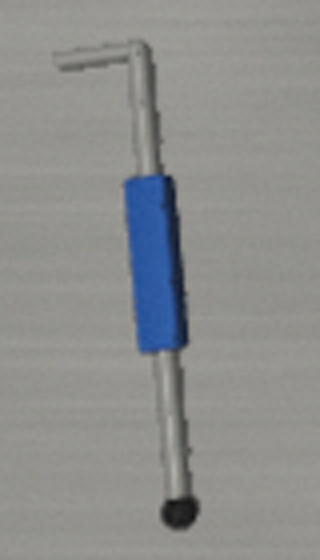

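View pics/t2.png

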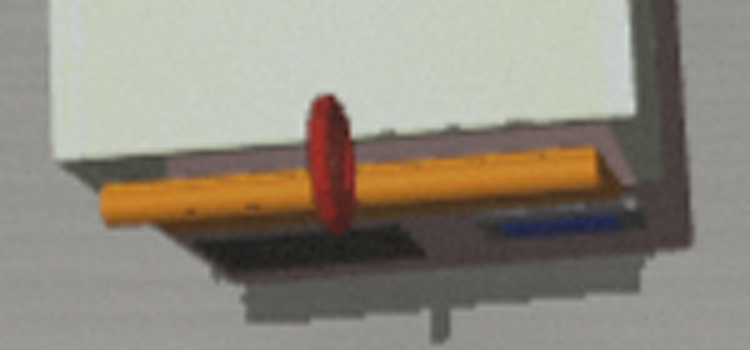

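View pics/s2.png

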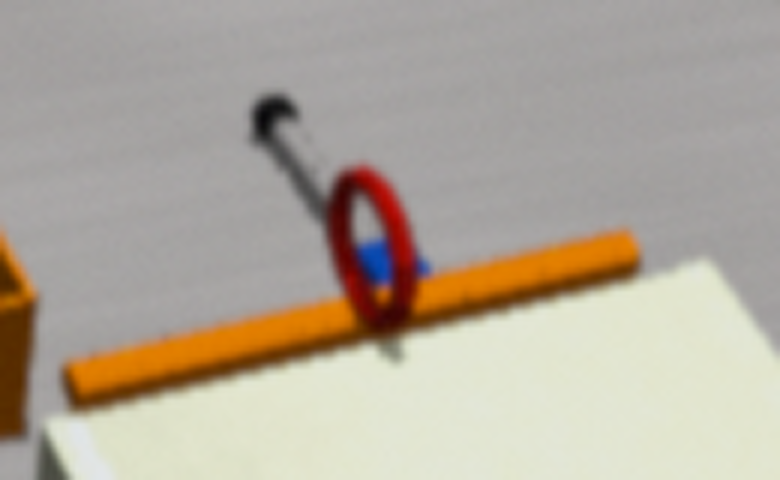

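```bash
python3 - <<'E'
from h import *
P=lambda x,y:(125+x/4,255+y/4)
corner=atz("top",P(140,49),.012); tip=atz("top",P(56,60),.012); tail=atz("top",P(180,512),.014)
print("corner",corner,"tip",tip,"tail",tail,np.linalg.norm(tip-corner),np.linalg.norm(tail-corner))
d=corner-tail; yaw=np.arctan2(d[1],d[0]); 
d2=tip-corner; print("yaw rod",yaw,"yaw pin",np.arctan2(-d2[0],d2[1]))
for q in ((124,178),(169,175),(186,346),(145,352)): print(atz("top",P(*q),.024))
T=lambda x,y:(135+x/5,180+y/5); S=lambda x,y:(370+x/6,160+y/6)
eye,e=tri(S(371,248),T(330,164)); print("eye",eye,e)
L,e1=tri(S(75,385),T(600,168)); print(L,e1)
Rr,e2=tri(S(630,252),T(100,204)); print(Rr,e2)
dd=Rr-L; print("flap yaw",np.arctan2(-dd[0],dd[1]), np.linalg.norm(dd))
print(proj("scene",eye),proj("top",eye))
# roof corners
for q in ((52,162),(640,118)): print("roof",atz("top",T(*q),.26))
E
```

```text
corner [0.61780725 0.32526995 0.012     ] tip [0.6117611  0.37428283 0.012     ] tail [0.35499925 0.29091136 0.014     ] 0.04938440060874455 0.2650519896063722
yaw rod 0.12999915865456924 yaw pin 0.12273834195017522
[0.5418865  0.32756839 0.024     ]
[0.54338488 0.3017692  0.024     ]
[0.44695539 0.28826351 0.024     ]
[0.44380103 0.31136418 0.024     ]
eye [0.68397006 0.17183253 0.28338118] 0.0038067559127663328
[0.68925604 0.0783318  0.25171872] 0.007271051641384225
[0.67663571 0.26551746 0.25221735] 0.003206993946564128
flap yaw 0.06731956600769934 0.1876112719911004
[430.77022571 201.53719276] [199.97146223 212.52144513]
roof [0.69075974 0.28017582 0.26      ]
roof [0.70558776 0.0588744  0.26      ]
```

>>> apply_moves:
  targets: [0, -0.0855, -0.029, 0, 0, 0, -0.0855, -0.029, 0, 0, 0, -0.0855, -0.029, 0, 0, 0, -0.0855, -0.029, 0, 0, 0, -0.0855, -0.029, 0, 0, 0, -0.0855, -0.029, 0, 0, 0, -0.0855, -0.029, 0, 0, 0, -0.0855, -0.029, 0, 0, 0, -0.0855, -0.029, 0, 0, 0, -0.0855, -0.029, 0, 0, 0, 0, 0, 0, -0.073, 0, 0, 0, 0, -0.073, 0, 0, 0, 0, -0.073, 0, 0, 0, 0, -0.073, 0, 0, 0, 0, -0.073, 0, 0, 0, 0.1, 0, 0, 0, 0, 0.1, 0, 0, 0, 0, 0, 0]
  grip_force: 60

```text
clock: 2.35
position: [0.5255, 0.3108, 0.114]
ee_rot: [0.201, -3.129, 0.005]
force: [0.0, -0.4, 1.0]
width: 0.996
```

>>> apply_moves:
  targets: [0, 0, 0.004, 0.06, 0, 0, 0, 0, 0.06, 0, 0, 0, 0, 0.06, 0, 0, 0, 0, 0.04, 0, 0, 0, 0, 0.03, 0, 0, 0, 0, 0.015, 0, 0, 0, 0, 0.008, 0, 0, 0, 0, 0, 0, 0, 0, 0, 0, 0]

```text
clock: 3.48
position: [0.5278, 0.314, 0.0083]
ee_rot: [-0.201, 3.135, 0.001]
force: [0.0, -0.3, 0.8]
width: 1.001
```

```bash
python3 - <<'E'
from h import *
print(arm.observe()["position"],arm.observe()["force"])
im=eyes.get_image("top"); cv2.imwrite("pics/top1.png",im[...,::-1]);crop("pics/top1.png","pics/t4.png",100,240,130,150,4)
E
```

```text
[0.52782047 0.31404923 0.00827582] [ 0.00548653 -0.2516253   0.7995899 ]
```

View pics/t4.png

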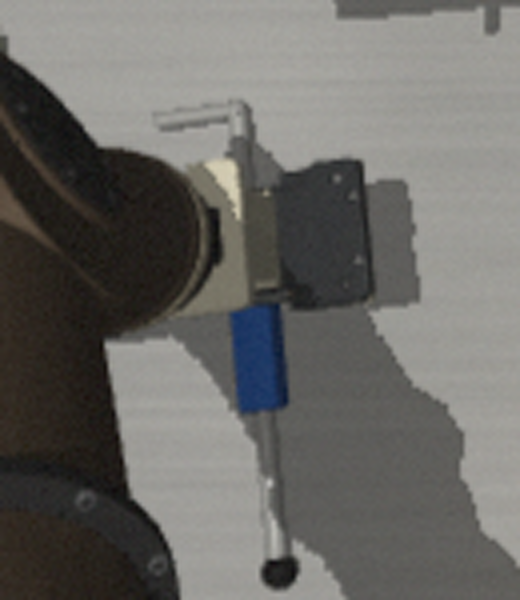

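>>> apply_moves:
  targets: [0, 0, 0, 0.007, 0, 0, 0, 0, 0, 0, 0.6, 0, 0, 0, 0, 0.8, 0, 0, 0, 0, 1, 0, 0, 0, 0, 1, 0, 0, 0, 0, 1, 0, 0, 0, 0, 1, 0, 0, 0, 0, 1, 0, 0, 0, 0]
  grip_force: 60

```text
clock: 4.65
position: [0.5275, 0.3139, 0.005]
ee_rot: [-0.202, 3.135, 0.0]
force: [0.3, -0.0, 0.1]
width: 0.289
```

>>> apply_moves:
  targets: [1, 0, 0, -0.01, 0, 1, 0, 0, -0.03, 0, 1, 0, 0, -0.06, 0, 1, 0, 0, -0.06, 0, 1, 0, 0, -0.08, 0, 1, 0, 0, -0.08, 0, 1, 0, 0, -0.08, 0, 1, 0, 0, -0.08, 0, 1, 0, 0, -0.08, 0, 1, 0, 0, -0.06, 0, 1, 0, 0, -0.06, 0, 1, 0, 0, 0, 0.038, 1, 0, 0, 0, 0]

```text
clock: 6.28
position: [0.5275, 0.3138, 0.2781]
ee_rot: [-0.108, 3.139, 0.001]
force: [-0.1, -0.3, 0.2]
width: 0.01
```

```bash
python3 - <<'E'
from h import *
o=arm.observe();print(o["position"],o["force"],o["ft_torque"],o["width"]);print(R.from_rotvec(o["ee_rot"]).as_matrix())
for n in("scene","top"):
    im=eyes.get_image(n); cv2.imwrite(f"pics/{n}2.png",im[...,::-1])
E
```

```text
[0.52747825 0.31384341 0.27805586] [-0.12463521 -0.34729861  0.15139185] [ 0.06564725  0.00979585 -0.02674476] 0.010448554489253779
[[-9.97616992e-01 -6.89889420e-02  9.29054661e-04]
 [-6.89883693e-02  9.97617262e-01  6.35082220e-04]
 [-9.70654618e-04  5.69474848e-04 -9.99999367e-01]]
```

View pics/scene2.png

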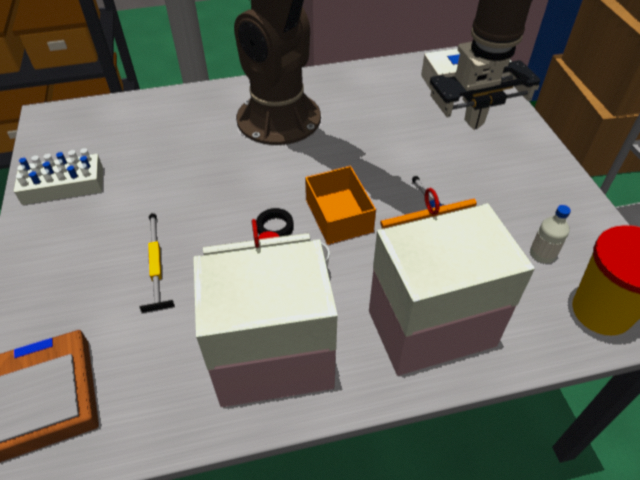

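View pics/top2.png

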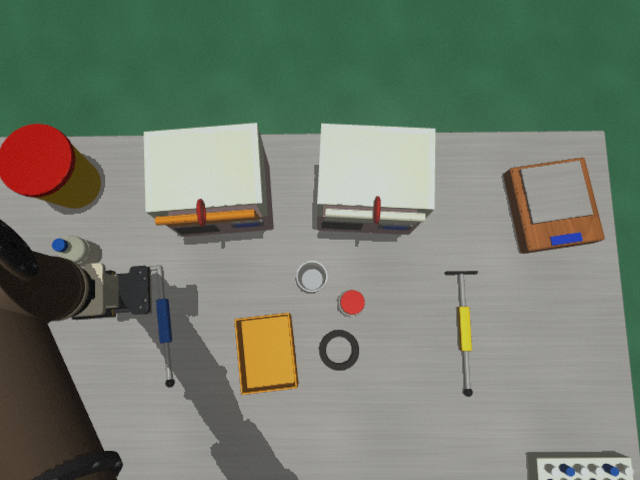

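>>> apply_moves:
  targets: [0, 0, 0, 0, -0.038, 0, 0, 0, 0, 0, 0, 0, 0, 0, 0, 0, 0, 0, 0, 0, 0, 0, 0, 0, 0, 0, 0, 0, 0, 0, 0, 0, 0, 0, 0, 0, 0, 0, 0, 0, 0, 0, 0, 0, 0, 0, 0, 0, 0, 0, 0, 0, 0, 0, 0]
  grip_force: 60

```text
clock: 7.75
position: [0.5275, 0.3139, 0.2771]
ee_rot: [-0.202, 3.135, 0.0]
force: [-0.6, -0.5, 0.1]
width: 0.996
```

>>> apply_moves:
  targets: [0, 0, 0, 0.1, 0, 0, 0, 0, 0.1, 0, 0, 0, 0, 0.1, 0, 0, 0, 0, 0.1, 0, 0, 0, 0, 0.1, 0, 0, 0, 0, 0.08, 0, 0, 0, 0, 0.05, 0, 0, 0, 0, 0.03, 0, 0, 0, 0, 0.018, 0, 0, 0, 0, 0, 0, 0, 0, 0, 0, 0]

```text
clock: 9.12
position: [0.528, 0.3142, 0.0066]
ee_rot: [-0.202, 3.134, 0.001]
force: [0.3, 0.2, -0.3]
width: 1.0
```

>>> apply_moves:
  targets: [1, 0, 0, 0, 0, 1, 0, 0, 0, 0, 1, 0, 0, 0, 0, 1, 0, 0, 0, 0, 1, 0, 0, 0, 0, 1, 0, 0, 0, 0, 1, 0, 0, 0, 0, 1, 0, 0, 0, 0, 1, 0, 0, 0, 0, 1, 0, 0, 0, 0, 1, 0, 0, 0, 0, 1, 0, 0, 0, 0, 1, 0, 0, 0, 0]

```text
clock: 10.75
position: [0.5275, 0.3139, 0.0058]
ee_rot: [-0.202, 3.135, 0.0]
force: [0.4, -0.5, 0.1]
width: 0.004
```

```bash
python3 - <<'E'
from h import *
for n in("scene","top"):
    im=eyes.get_image(n); cv2.imwrite(f"pics/{n}3.png",im[...,::-1])
crop("pics/scene3.png","pics/s4.png",380,60,180,150,4)
crop("pics/top3.png","pics/t5.png",100,240,130,150,4)
o=arm.observe(); print(proj("top",o["position"]),proj("scene",o["position"]))
E
```

```text
[164.02967876 306.10809334] [446.26049407 227.86041956]
```

View pics/s4.png

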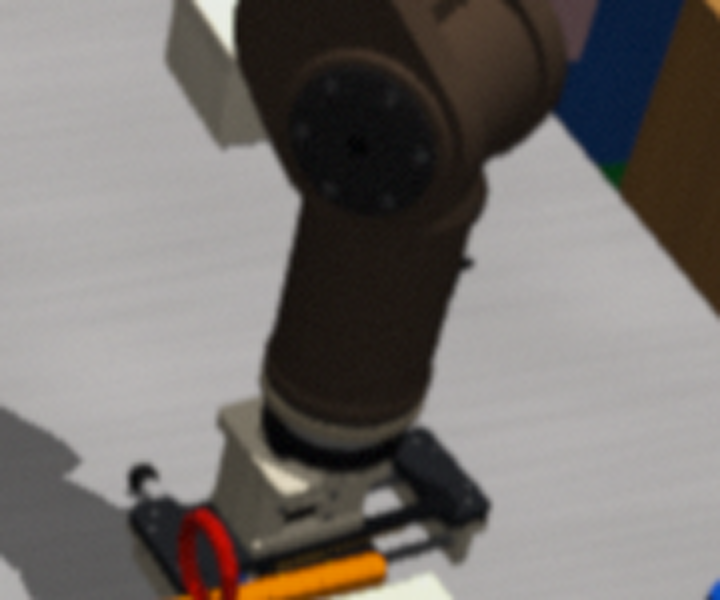

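View pics/t5.png

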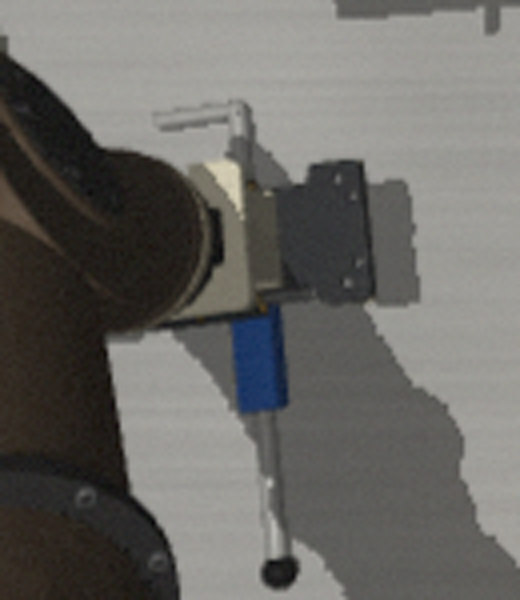

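```bash
python3 - <<'E'
from h import *
for p in ([.5275,.3138,.278],[.5275,.3138,.297],[.5275,.3138+.046,.278],[.5275,.3138-.046,.278],[.5275,.3138,.34],[.5275,.36,.34]): print(p,proj("scene",p),proj("top",p))
crop("pics/scene2.png","pics/s5.png",410,20,150,130,5)
crop("pics/top2.png","pics/t6.png",50,240,130,130,5)
E
```

```text
[0.5275, 0.3138, 0.278] [469.04764183 138.15332235] [119.02911937 299.10000639]
[0.5275, 0.3138, 0.297] [470.96306468 130.63041432] [114.86448233 298.45029178]
[0.5275, 0.3598, 0.278] [490.18260126 134.75027779] [ 93.44543101 299.31482553]
[0.5275, 0.26780000000000004, 0.278] [447.67011902 141.59542325] [144.63054424 298.88503832]
[0.5275, 0.3138, 0.34] [475.48940846 112.85299871] [104.75596182 296.87328675]
[0.5275, 0.36, 0.34] [497.60924815 109.43569034] [ 77.20432913 297.10550571]
```

View pics/s5.png

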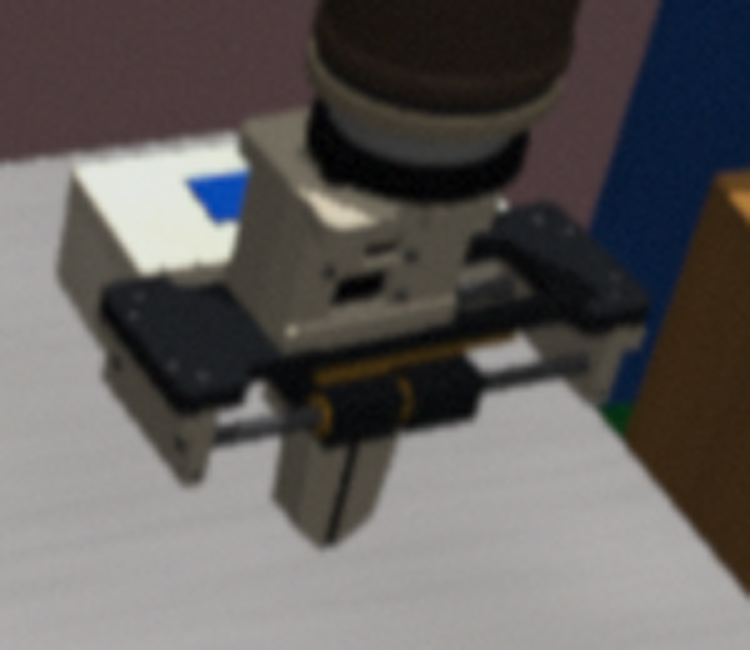

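View pics/t6.png

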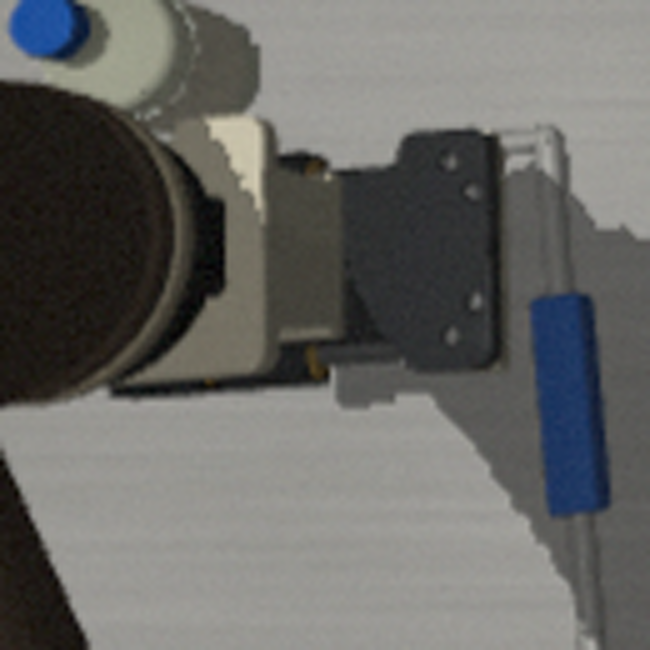

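```bash
python3 - <<'E'
from h import *
p=np.array([.2687,.5637,.196]); y=np.array([.4304,.9027,0]);x=np.array([-.9027,.4304,0])
for dz in (0,.02):
  for s in(0,.046,-.046): print(dz,s,proj("scene",p+s*y+[0,0,dz]),proj("scene",p+s*y-.009*x+[0,0,dz]))
p=np.array([.5275,.3138,.278]);x=np.array([-1,-.07,0])
for dz in (0,.01,.02,.03): print(dz,proj("scene",p-.0095*x+[0,0,dz]),proj("scene",p+.0095*x+[0,0,dz]))
crop("pics/scene0.png","pics/s6.png",470,0,130,100,6)
E
```

```text
0 0 [514.35868818  84.9329337 ] [514.40307663  86.96575552]
0 0.046 [533.39211786  87.08003052] [533.51667728  89.13218027]
0 -0.046 [495.51558586  82.80730707] [495.48139976  84.8210843 ]
0.02 0 [516.49354779  77.94115108] [516.54745584  79.96722226]
0.02 0.046 [535.75151092  80.07663979] [535.88749615  82.12217285]
0.02 -0.046 [497.43029684  75.82725372] [497.40377973  77.83415142]
0 [471.2511867  141.02662531] [466.86762655 135.3107007 ]
0.01 [472.27373368 137.09013643] [467.84923328 131.37748399]
0.02 [473.31050203 133.09889969] [468.8443442  127.39015708]
0.03 [474.36179051 129.05176496] [469.85323992 123.34759562]
```

View pics/s6.png

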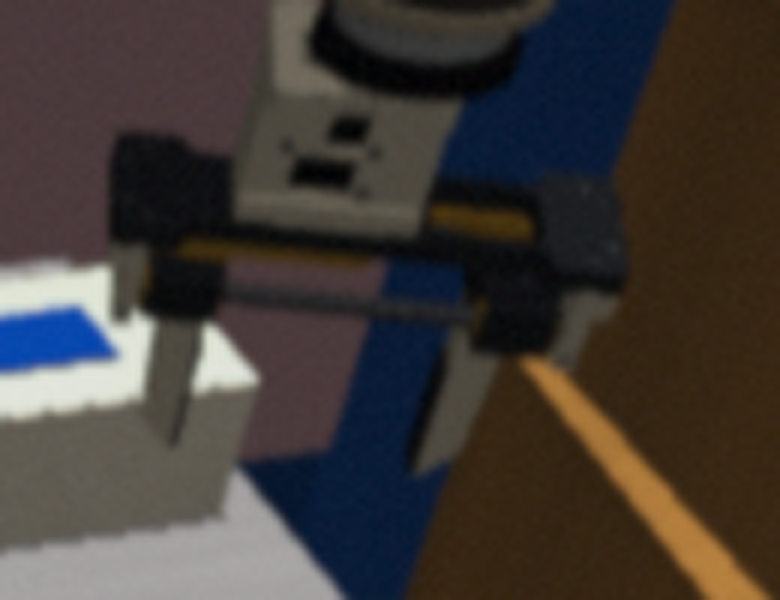

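```bash
python3 - <<'E'
from h import *
from scipy.optimize import least_squares
y=np.array([.4304,.9027,0]);x=np.array([-.9027,.4304,0])
p0=np.array([.2687,.5637,.196]);p1=np.array([.5275,.3138,.278]);x1=np.array([-.9976,-.069,0])
for w in (.0,.0095):
  M=[(p0-.046*y-w*x,(499.2,73.3)),(p0+.046*y-w*x,(539.2,79.2)),(p1-w*x1,(475,129))]
  r=least_squares(lambda b:np.concatenate([proj("scene",p+b)-uv for p,uv in M]),np.zeros(3)); print(w,r.x,r.fun)
  r=least_squares(lambda b:np.concatenate([proj("scene",p+[0,0,b[0]])-uv for p,uv in M]),np.zeros(1)); print(w,r.x,r.fun)
E
```

```text
0.0 [0.00838762 0.00114118 0.02958196] [ 1.07606484  0.91544335 -0.21678948 -0.71224457 -0.6868555  -0.15696448]
0.0 [0.02599775] [-1.18718428  0.40368895 -2.73057803 -1.2543369  -3.3187425  -1.19031977]
0.0095 [ 0.01567063 -0.00789889  0.04247352] [ 0.21707497  0.53446282 -0.44705522 -1.02682823  0.18732101  0.40161937]
0.0095 [0.03136058] [-0.68625539  0.60725067 -1.93389217 -1.01662016 -0.50325884 -0.50958812]
```

>>> apply_moves:
  targets: [0, 0, 0, 0, 0, 0, 0, 0, 0, 0, 0, 0, 0, 0, 0, 0, 0, 0, 0, 0, 0, 0, 0, 0, 0, 0, 0, 0, 0, 0, 0, 0, 0, 0, 0, 0, 0, 0, 0, 0, 0, 0, 0, 0, 0, 0, 0, 0, 0, 0, 0, 0, 0, 0, 0]

```text
clock: 12.22
position: [0.5275, 0.3139, 0.0058]
ee_rot: [-0.202, 3.135, 0.0]
force: [-0.3, -0.7, 0.2]
width: 1.0
```

>>> apply_moves:
  targets: [0, 0, 0, 0.015, 0, 0, 0, 0, 0.015, 0, 0, 0, 0, 0.01, 0, 0, 0, 0, 0, 0]

```text
clock: 12.72
position: [0.5272, 0.3137, -0.0107]
ee_rot: [0.202, -3.134, 0.001]
force: [0.5, 1.3, -1.2]
width: 0.999
```

```bash
python3 - <<'E'
from h import *
o=arm.observe(); print(o["position"],o["force"])
im=eyes.get_image("scene"); cv2.imwrite("pics/scene5.png",im[...,::-1])
crop("pics/scene5.png","pics/s7.png",400,140,120,90,6)
E
```

```text
[ 0.52723331  0.3136564  -0.01073868] [ 0.45964212  1.27985219 -1.17538604]
```

View pics/s7.png

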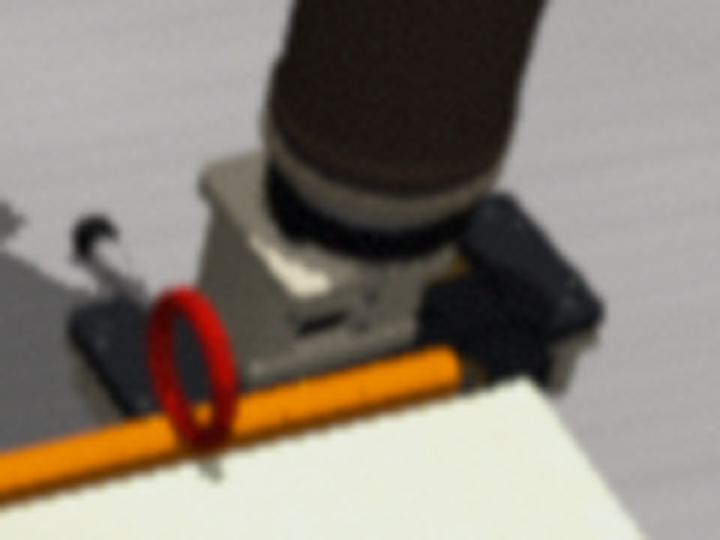

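>>> apply_moves:
  targets: [0, 0, 0, 0.01, 0, 0, 0, 0, 0.01, 0, 0, 0, 0, 0, 0]

```text
clock: 13.15
position: [0.5272, 0.3137, -0.0186]
ee_rot: [0.202, -3.134, 0.001]
force: [0.5, 0.0, 0.6]
width: 1.003
```

>>> apply_moves:
  targets: [0, 0, 0, 0.008, 0, 0, 0, 0, 0, 0]

```text
clock: 13.4
position: [0.5274, 0.3138, -0.0216]
ee_rot: [0.202, -3.135, 0.0]
force: [0.2, 1.1, 0.2]
width: 1.004
```

>>> apply_moves:
  targets: [0, 0, 0, 0.007, 0, 0, 0, 0, 0, 0]

```text
clock: 13.65
position: [0.5274, 0.3138, -0.0244]
ee_rot: [0.202, -3.135, 0.0]
force: [0.1, 0.5, 0.5]
width: 0.999
```

>>> apply_moves:
  targets: [0, 0, 0, 0.005, 0, 0, 0, 0, 0, 0]

```text
clock: 13.9
position: [0.5274, 0.3139, -0.0263]
ee_rot: [0.202, -3.135, 0.0]
force: [-0.0, 0.4, 0.3]
width: 1.002
```

Close now.

>>> apply_moves:
  targets: [1, 0, 0, 0, 0, 1, 0, 0, 0, 0, 1, 0, 0, 0, 0, 1, 0, 0, 0, 0, 1, 0, 0, 0, 0, 1, 0, 0, 0, 0, 1, 0, 0, 0, 0, 1, 0, 0, 0, 0, 1, 0, 0, 0, 0, 1, 0, 0, 0, 0, 1, 0, 0, 0, 0, 1, 0, 0, 0, 0]
  grip_force: 60

```text
clock: 15.4
position: [0.5275, 0.3139, -0.0262]
ee_rot: [0.202, -3.135, -0.0]
force: [0.1, 0.6, -0.5]
width: 0.253
```

>>> apply_moves:
  targets: [1, 0, 0, -0.01, 0, 1, 0, 0, -0.03, 0, 1, 0, 0, -0.06, 0, 1, 0, 0, -0.06, 0, 1, 0, 0, -0.08, 0, 1, 0, 0, -0.08, 0, 1, 0, 0, -0.08, 0, 1, 0, 0, -0.08, 0, 1, 0, 0, -0.08, 0, 1, 0, 0, -0.06, 0, 1, 0, 0, -0.058, 0, 1, 0, 0, 0, 0.038, 1, 0, 0, 0, 0]

```text
clock: 17.02
position: [0.5274, 0.3137, 0.2459]
ee_rot: [-0.108, 3.139, 0.001]
force: [-0.3, 0.6, -1.9]
width: 0.258
```

```bash
python3 - <<'E'
from h import *
o=arm.observe();print(o["position"],o["force"],o["ft_torque"],o["width"]);print(R.from_rotvec(o["ee_rot"]).as_matrix())
for n in("scene","top"):
    im=eyes.get_image(n); cv2.imwrite(f"pics/{n}6.png",im[...,::-1])
crop("pics/scene6.png","pics/s8.png",390,60,130,130,6)
crop("pics/top6.png","pics/t8.png",60,220,130,150,5)
E
```

```text
[0.52737889 0.31369465 0.2458957 ] [-0.31271336  0.55404148 -1.91886215] [ 0.01952528 -0.06456771  0.01903663] 0.25763378822679983
[[-9.97620870e-01 -6.89361096e-02  6.41648688e-04]
 [-6.89359000e-02  9.97621032e-01  3.43305057e-04]
 [-6.63788342e-04  2.98255660e-04 -9.99999735e-01]]
```

View pics/s8.png

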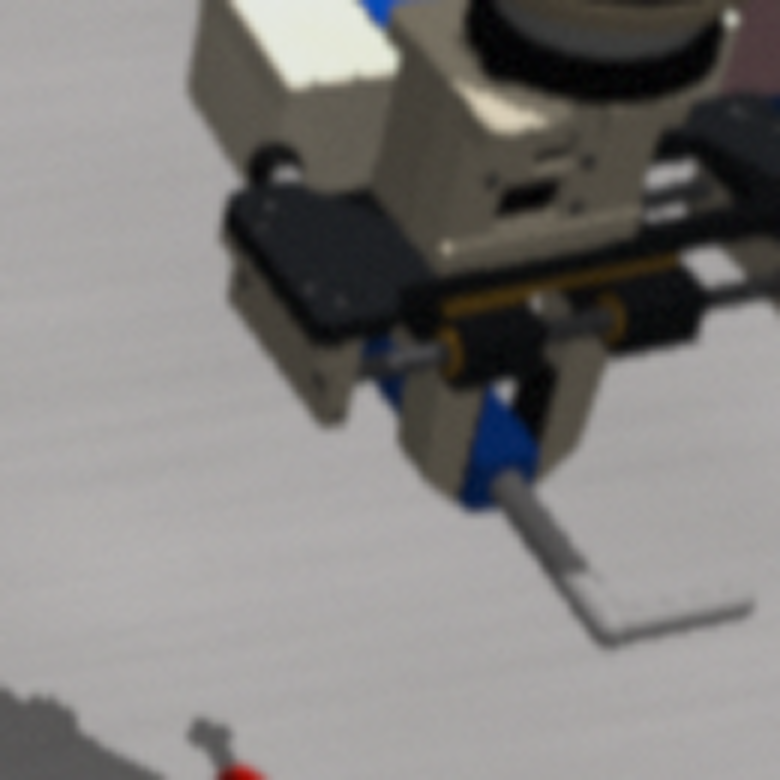

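View pics/t8.png

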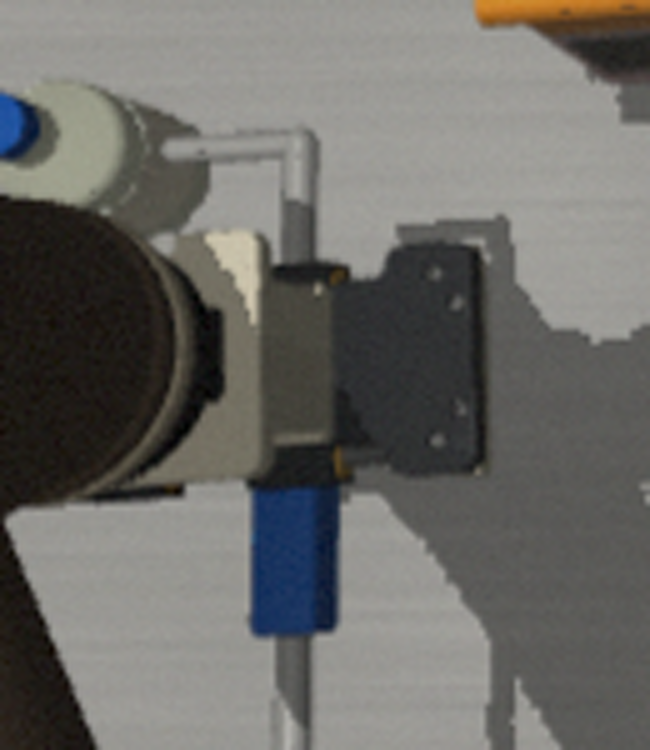

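```bash
python3 - <<'E'
from h import *
S=lambda x,y:(390+x/6,60+y/6);T=lambda x,y:(60+x/5,220+y/5)
c,e=tri(S(605,622),T(302,143)); t,e2=tri(S(748,602),T(167,149)); print(c,e,t,e2)
d=t-c;print(np.linalg.norm(d),np.arctan2(-d[0],d[1]),d)
E
```

```text
[0.61839253 0.31512767 0.28671718] 0.004022755403879962 [0.61723732 0.36554732 0.28359767] 0.004410149676149933
0.05052926988570158 0.02290798482660581 [-0.00115521  0.05041965 -0.00311951]
```

>>> apply_moves:
  targets: [1, 0.0055, -0.04, 0, 0, 1, 0.0055, -0.08, 0, 0, 1, 0.0055, -0.08, 0, 0, 1, 0.0055, -0.08, 0, 0, 1, 0.0055, -0.08, 0, 0, 1, 0.0055, -0.08, 0, 0, 1, 0.0055, -0.08, 0, 0, 1, 0, -0.036, 0, 0, 1, 0, 0, 0, 0, 1, -0.03, 0, 0, 0, 1, -0.06, 0, 0, 0, 1, -0.035, 0, 0, 0, 1, 0, 0, 0, 0]

```text
clock: 18.75
position: [0.578, 0.0952, 0.2444]
ee_rot: [0.109, -3.139, 0.0]
force: [-1.1, 0.3, -1.9]
width: 0.256
```

```bash
python3 - <<'E'
from h import *
o=arm.observe();print(o["position"],o["force"],o["ft_torque"],o["width"]);print(R.from_rotvec(o["ee_rot"]).as_matrix()[0])
for n in("scene","top"):
    im=eyes.get_image(n); cv2.imwrite(f"pics/{n}7.png",im[...,::-1])
crop("pics/scene7.png","pics/s9.png",360,130,130,100,6)
crop("pics/top7.png","pics/t9.png",150,170,130,100,6)
E
```

```text
[0.57800136 0.09522253 0.24437592] [-1.09491258  0.25377239 -1.90119308] [ 0.03831186 -0.01311072 -0.0289645 ] 0.25557157159949273
[-9.97569031e-01 -6.96819567e-02 -6.73407320e-04]
```

View pics/s9.png

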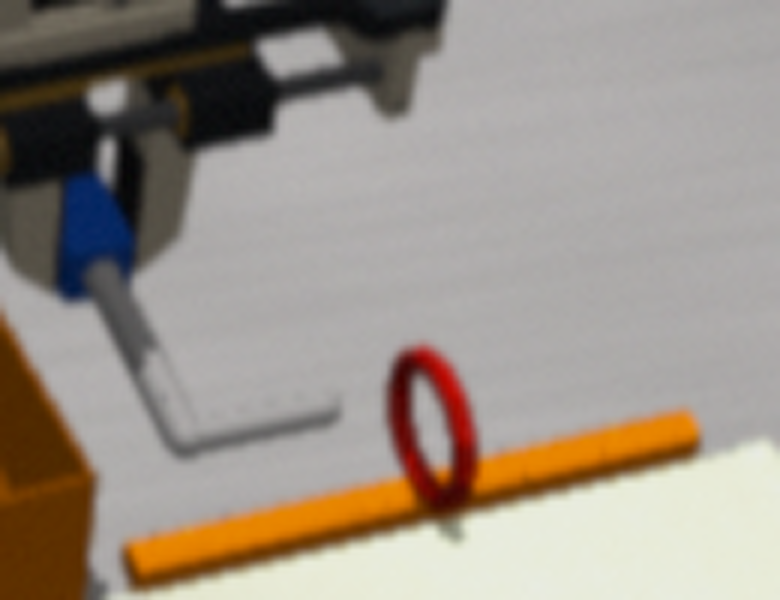

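View pics/t9.png

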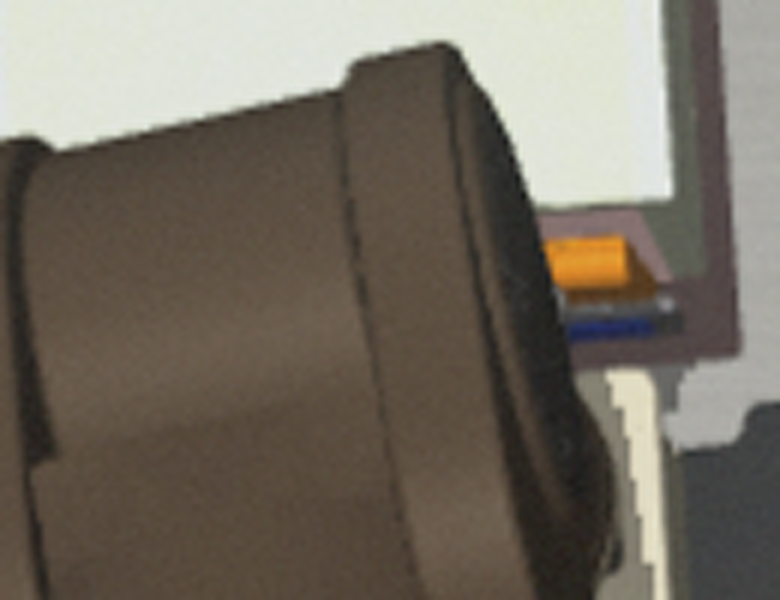

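```bash
python3 - <<'E'
from h import *
# corner/tip scene-only at z plane .2845
S=lambda x,y:(360+x/6,130+y/6)
for z in(.281,.285): print(atz("scene",S(183,438),z),atz("scene",S(338,407),z), "eye",atz("scene",(431.8,201.3),z))
print(atz("scene",S(432,428),.2834))
E
```

```text
[0.66840067 0.10125008 0.281     ] [0.66681719 0.1509227  0.281     ] eye [0.68170341 0.17503168 0.281     ]
[0.6720604  0.09967168 0.285     ] [0.67048585 0.14906414 0.285     ] eye [0.68528811 0.17303714 0.285     ]
[0.68401751 0.1741541  0.2834    ]
```

>>> apply_moves:
  targets: [1, -0.0225, 0, 0, 0, 1, -0.022, 0, 0, 0, 1, 0, 0, 0, 0, 1, 0, 0, 0, 0]

```text
clock: 19.35
position: [0.595, 0.0956, 0.2449]
ee_rot: [0.108, -3.139, 0.0]
force: [-0.4, 0.4, -1.6]
width: 0.259
```

```bash
python3 - <<'E'
from h import *
for n in("scene",):
    im=eyes.get_image(n); cv2.imwrite(f"pics/{n}8.png",im[...,::-1])
crop("pics/scene8.png","pics/s10.png",370,170,90,70,8)
E
```

View pics/s10.png

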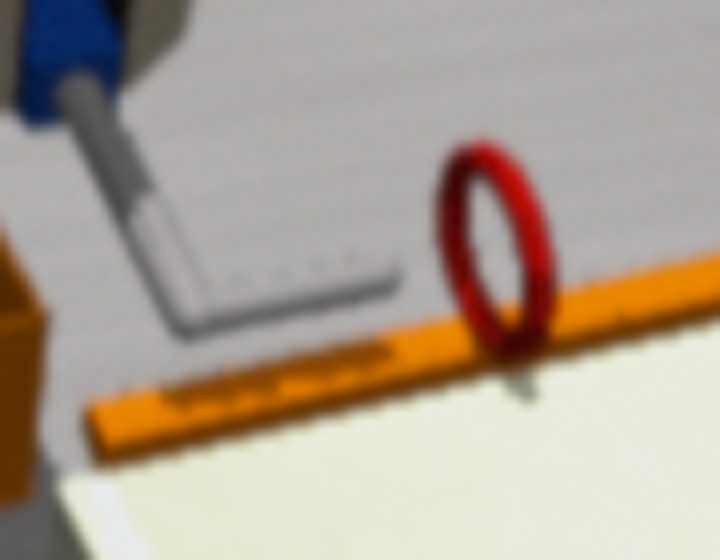

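>>> apply_moves:
  targets: [1, 0, 0.03, 0, 0, 1, 0, 0.03, 0, 0, 1, 0, 0.03, 0, 0, 1, 0, 0.03, 0, 0, 1, 0, 0, 0, 0]

```text
clock: 20.02
position: [0.5915, 0.1453, 0.2449]
ee_rot: [0.112, -3.139, -0.001]
force: [0.2, -1.2, -1.2]
width: 0.258
```

```bash
python3 - <<'E'
from h import *
for n in("scene",):
    im=eyes.get_image(n); cv2.imwrite(f"pics/{n}9.png",im[...,::-1])
crop("pics/scene9.png","pics/s11.png",370,170,90,70,8)
E
```

```text
(no output)
```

View pics/s11.png

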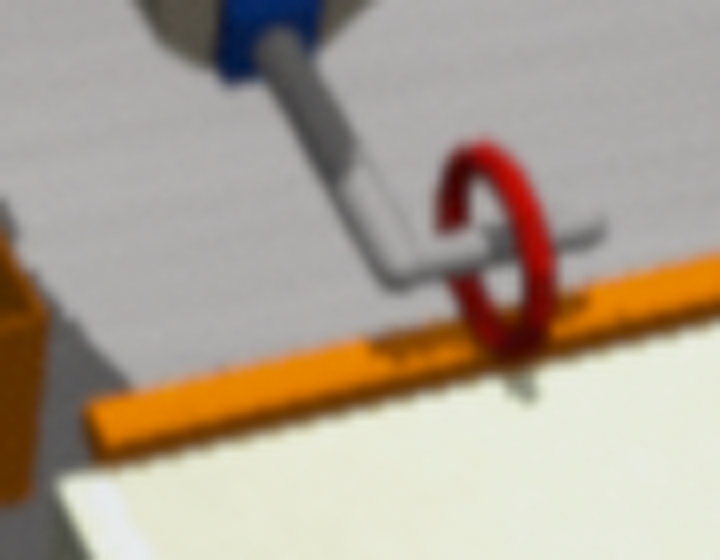

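```bash
python3 - <<'E'
import numpy as np
th=np.r_[.1,.1,np.arange(.17,1.31,.07),1.32]
o=124*np.sin(th)+13*np.cos(th);u=124*np.cos(th)-13*np.sin(th)
o[0],u[0]=12.4,123.4
for t,a,b in zip(th[1:],np.diff(o)/400,-np.diff(u)/400): print(round(t,2),round(a,4),round(b,4))
E
```

```text
0.1 0.0323 0.0033
0.17 0.0212 0.0052
0.24 0.0208 0.0066
0.31 0.0203 0.0081
0.38 0.0196 0.0095
0.45 0.0189 0.0108
0.52 0.0181 0.0121
0.59 0.0172 0.0134
0.66 0.0163 0.0145
0.73 0.0152 0.0156
0.8 0.0141 0.0167
0.87 0.0129 0.0176
0.94 0.0116 0.0185
1.01 0.0103 0.0192
1.08 0.0089 0.0199
1.15 0.0075 0.0205
1.22 0.0061 0.021
1.29 0.0046 0.0213
1.32 0.0015 0.0092
```

First part of the swing, to about 0.6 rad.

>>> apply_moves:
  targets: [1, 0.016, 0, 0.0015, 0, 1, 0.016, 0, 0.002, 0, 1, 0.021, 0, 0.005, 0, 1, 0.021, 0, 0.0066, 0, 1, 0.0203, 0, 0.008, 0, 1, 0.0196, 0, 0.0095, 0, 1, 0.019, 0, 0.011, 0, 1, 0.018, 0, 0.012, 0, 1, 0.017, 0, 0.0134, 0, 1, 0, 0, 0, 0]

```text
clock: 21.32
position: [0.5237, 0.1389, 0.2169]
ee_rot: [0.109, -3.138, 0.0]
force: [-0.7, 0.5, -0.8]
width: 0.259
```

```bash
python3 - <<'E'
from h import *
o=arm.observe();print(o["force"],o["ft_torque"])
for n in("scene",):
    im=eyes.get_image(n); cv2.imwrite(f"pics/{n}10.png",im[...,::-1])
crop("pics/scene10.png","pics/s12.png",350,110,160,120,5)
E
```

```text
[-0.65230335  0.51395367 -0.83984231] [ 0.0298436  -0.01490528 -0.05302997]
```

View pics/s12.png

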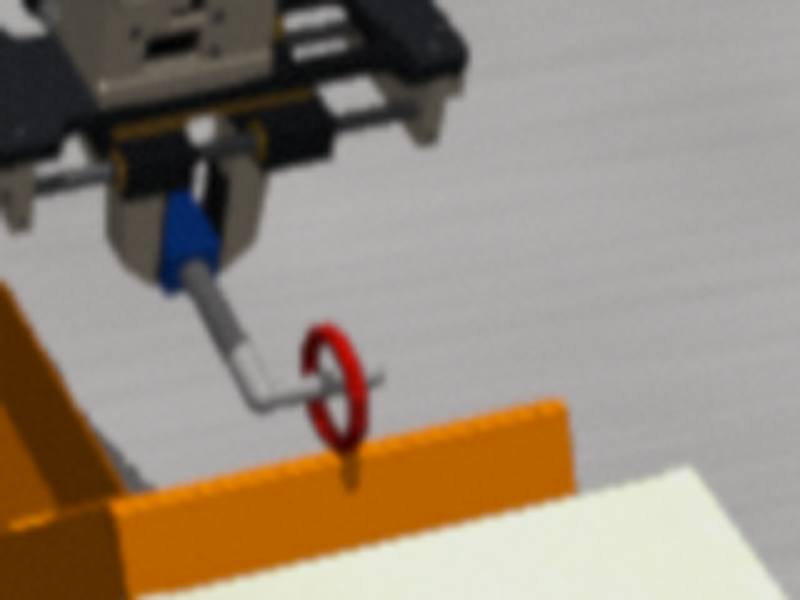

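>>> apply_moves:
  targets: [1, 0.0163, 0, 0.0145, 0, 1, 0.0152, 0, 0.0156, 0, 1, 0.0141, 0, 0.0167, 0, 1, 0.0129, 0, 0.0176, 0, 1, 0.0116, 0, 0.0185, 0, 1, 0.0103, 0, 0.0192, 0, 1, 0.009, 0, 0.02, 0, 1, 0.0075, 0, 0.0205, 0, 1, 0.006, 0, 0.021, 0, 1, 0, 0, 0, 0]

```text
clock: 22.62
position: [0.4829, 0.1358, 0.1512]
ee_rot: [0.108, -3.138, 0.001]
force: [0.2, -0.0, -1.5]
width: 0.257
```

```bash
python3 - <<'E'
from h import *
o=arm.observe();print(o["force"],o["ft_torque"])
for n in("scene",):
    im=eyes.get_image(n); cv2.imwrite(f"pics/{n}11.png",im[...,::-1])
crop("pics/scene11.png","pics/s13.png",350,110,160,120,5)
E
```

```text
[ 0.20448436 -0.00165925 -1.51722669] [ 0.02314434 -0.03339197 -0.01234683]
```

View pics/s13.png

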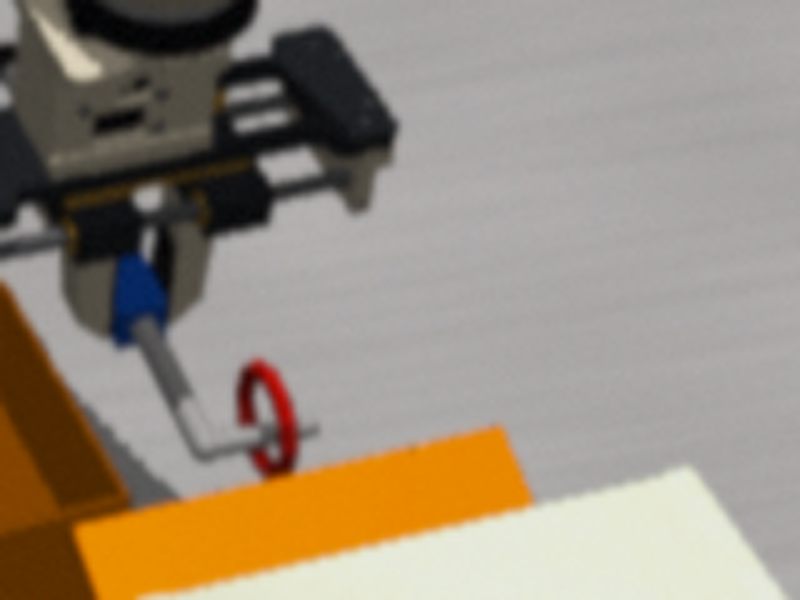

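>>> apply_moves:
  targets: [1, 0.0046, 0, 0.0213, 0, 1, 0.0015, 0, 0.0092, 0, 1, 0, 0, 0.006, 0, 1, 0, 0, 0, 0]

```text
clock: 23.18
position: [0.4818, 0.1352, 0.1376]
ee_rot: [-0.106, 3.139, -0.001]
force: [-0.7, -4.6, 4.0]
width: 0.256
```

```bash
python3 - <<'E'
from h import *
o=arm.observe();print(o["position"],o["force"],o["ft_torque"])
for n in("scene","top"):
    im=eyes.get_image(n); cv2.imwrite(f"pics/{n}12.png",im[...,::-1])
crop("pics/scene12.png","pics/s14.png",350,110,160,120,5)
E
```

```text
[0.48175744 0.13521924 0.13761763] [-0.74044125 -4.55462073  4.01400768] [-0.7023826  -0.5778718  -0.38724399]
```

View pics/s14.png

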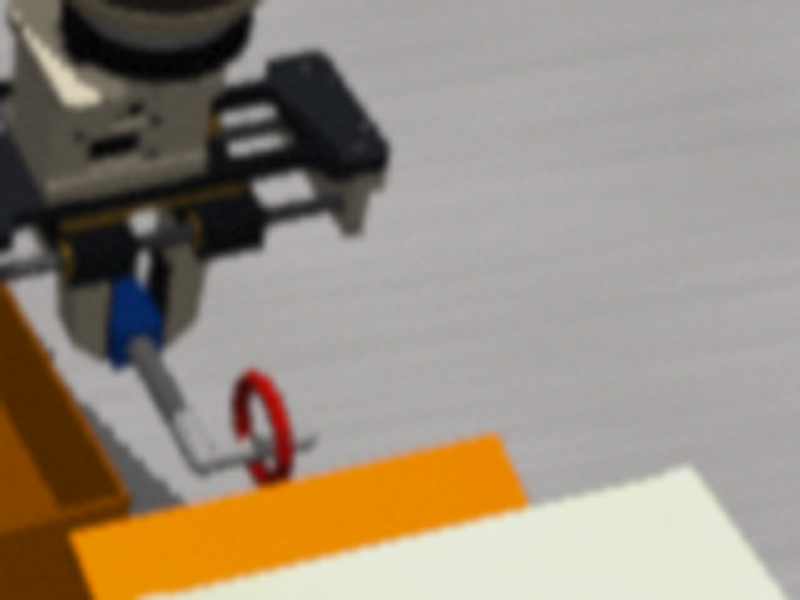

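View pics/top12.png

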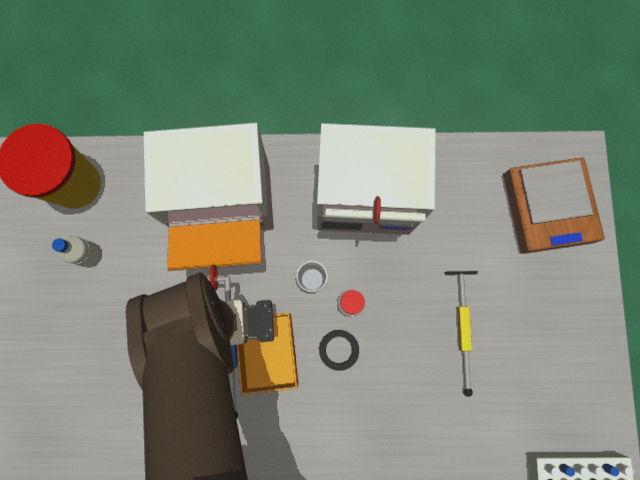

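>>> apply_moves:
  targets: [1, 0, 0, 0.006, 0, 1, 0, 0, 0, 0]

```text
clock: 23.52
position: [0.4816, 0.1359, 0.1352]
ee_rot: [-0.108, 3.139, 0.0]
force: [1.1, -3.7, 4.6]
width: 0.254
```

```bash
python3 - <<'E'
from h import *
o=arm.observe();print(o["position"],o["force"],o["ft_torque"])
for n in("scene",):
    im=eyes.get_image(n); cv2.imwrite(f"pics/{n}13.png",im[...,::-1])
crop("pics/scene13.png","pics/s15.png",350,110,160,120,5)
a=cv2.imread("pics/top12.png"); crop("pics/top12.png","pics/t10.png",130,190,160,120,5)
E
```

```text
[0.48157932 0.13585479 0.13516827] [ 1.05062638 -3.67528256  4.5694402 ] [-0.47624109 -0.70145461 -0.30676072]
```

View pics/s15.png

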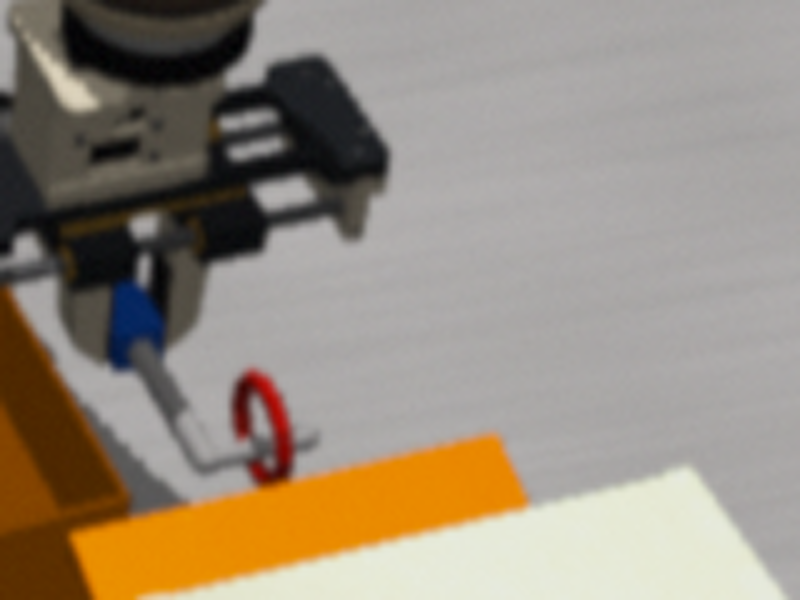

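View pics/t10.png

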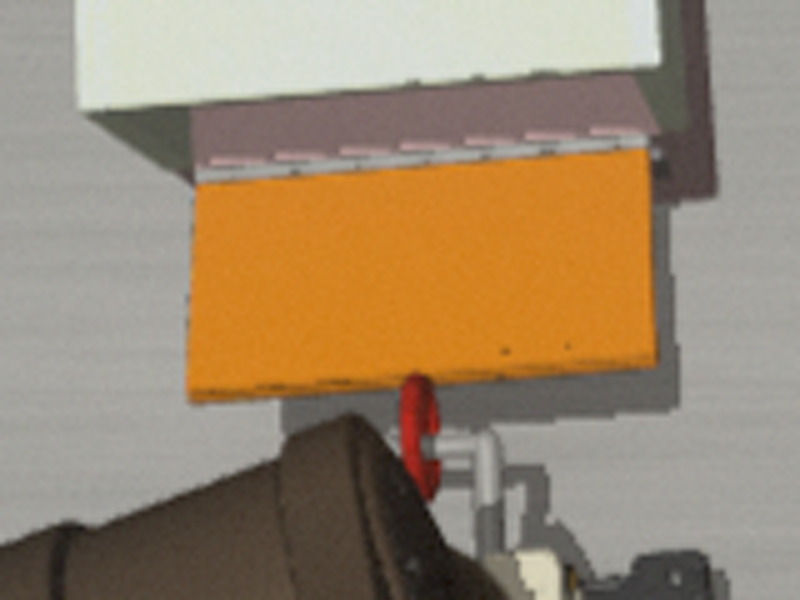

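```bash
python3 - <<'E'
from h import *
e,er=tri((402.8,195.6),(214,277.6)); print(e,er)
h=np.array([.6965,.1725,.160])
for t in(1.15,1.2,1.25,1.3):
    p=h+.124*np.array([-np.sin(t)*.9976,-np.sin(t)*.069,np.cos(t)]); print(t,p,proj("scene",p),proj("top",p))
E
```

```text
[0.57409937 0.16395466 0.1936716 ] 0.005389603359510469
1.15 [0.58358891 0.16469039 0.21065244] [404.26547762 192.99217328] [210.62515549 271.52234903]
1.2 [0.58120453 0.16452547 0.20493236] [403.48760517 194.22168558] [211.28138911 273.07139127]
1.25 [0.57910833 0.16438049 0.19909997] [402.76705138 195.57313935] [211.93587153 274.46400434]
1.3 [0.57730554 0.1642558  0.19316985] [402.10452769 197.04168683] [212.58670836 275.69864007]
```

>>> apply_moves:
  targets: [1, 0, 0, 0.005, 0, 1, 0, 0, 0, 0]

```text
clock: 23.82
position: [0.4815, 0.1359, 0.1331]
ee_rot: [-0.108, 3.139, 0.0]
force: [0.1, -2.7, 4.7]
width: 0.254
```

>>> apply_moves:
  targets: [1, 0, 0, -0.015, 0, 1, 0, 0, -0.015, 0, 1, 0, 0, -0.013, 0, 1, 0, 0, 0, 0, 1, 0, 0, 0, 0]

```text
clock: 24.45
position: [0.4811, 0.1359, 0.1501]
ee_rot: [0.108, -3.14, -0.0]
force: [0.5, -0.4, -1.5]
width: 0.255
```

```bash
python3 - <<'E'
from h import *
o=arm.observe();print(o["position"],o["force"],o["ft_torque"])
for n in("scene","top"):
    im=eyes.get_image(n); cv2.imwrite(f"pics/{n}14.png",im[...,::-1])
crop("pics/scene14.png","pics/s16.png",370,160,80,60,9)
crop("pics/top14.png","pics/t11.png",180,240,80,60,9)
E
```

```text
[0.48114193 0.13593644 0.1500886 ] [ 0.51974334 -0.42368678 -1.48152985] [ 0.06097114 -0.05600264  0.02864721]
```

View pics/s16.png

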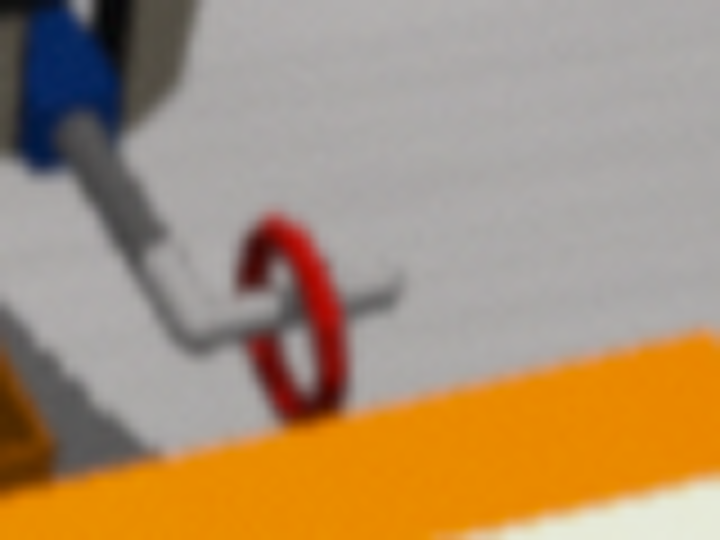

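View pics/t11.png

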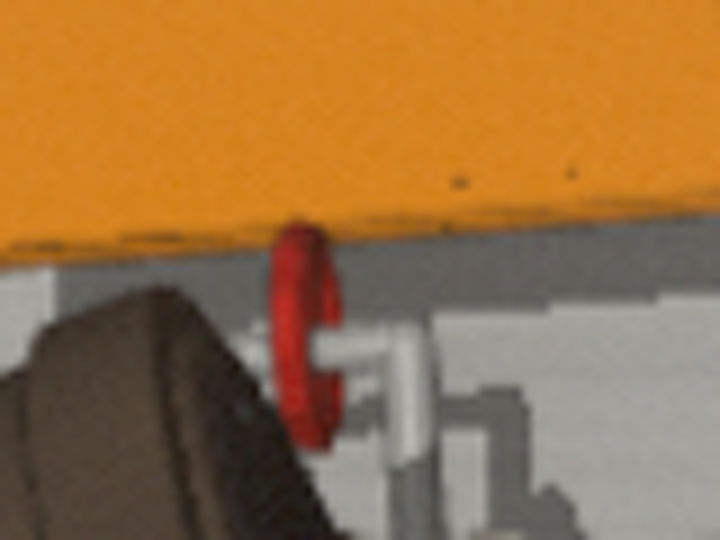

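>>> apply_moves:
  targets: [1, 0, -0.03, 0, 0, 1, 0, -0.04, 0, 0, 1, 0, -0.04, 0, 0, 1, 0, -0.04, 0, 0, 1, 0, 0, 0, 0]

```text
clock: 25.18
position: [0.4856, 0.0741, 0.1503]
ee_rot: [-0.103, 3.14, -0.001]
force: [-0.0, 0.7, -1.3]
width: 0.257
```

```bash
python3 - <<'E'
from h import *
o=arm.observe();print(o["position"],o["force"],o["ft_torque"])
for n in("scene","top"):
    im=eyes.get_image(n); cv2.imwrite(f"pics/{n}15.png",im[...,::-1])
crop("pics/scene15.png","pics/s17.png",320,120,130,100,6)
E
```

```text
[0.48556751 0.07411208 0.15025536] [-0.03296566  0.70234691 -1.32326697] [ 0.07486716 -0.02156545 -0.00531059]
```

View pics/s17.png

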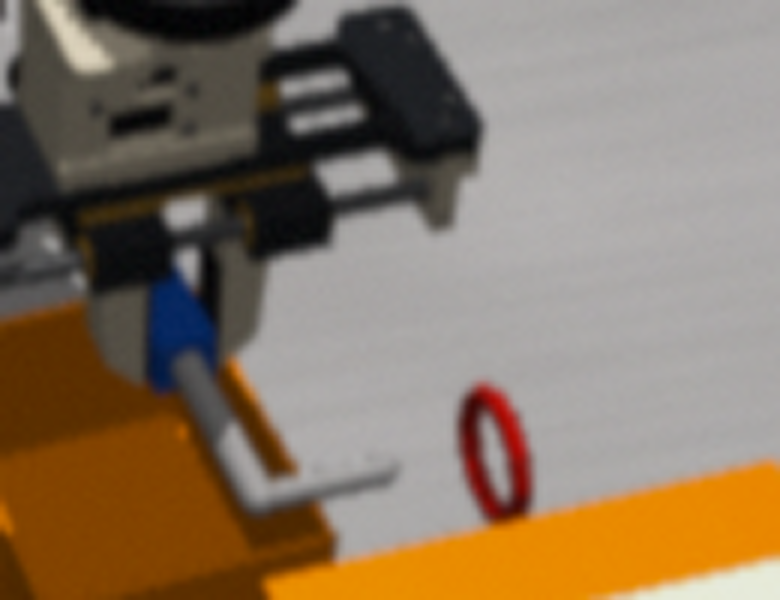

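View pics/top15.png

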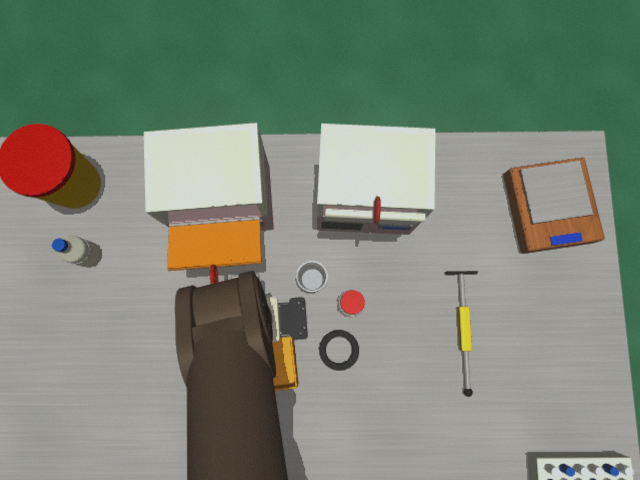

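>>> apply_moves:
  targets: [1, 0, 0, -0.05, 0, 1, 0, 0, -0.1, 0, 1, 0, 0, -0.1, 0, 1, 0, 0, -0.1, 0, 1, 0, 0, 0, 0, 1, -0.007, 0.04, 0, 0, 1, -0.008, 0.08, 0, 0, 1, -0.008, 0.1, 0, 0, 1, -0.008, 0.1, 0, 0, 1, -0.008, 0.1, 0, 0, 1, -0.008, 0.1, 0, 0, 1, -0.008, 0.07, 0, 0, 1, 0, 0.04, 0, 0, 1, 0, 0, 0, 0]

```text
clock: 27.02
position: [0.489, 0.3301, 0.2889]
ee_rot: [0.112, -3.138, 0.001]
force: [-0.4, -0.4, -2.8]
width: 0.254
```

```bash
python3 - <<'E'
from h import *
o=arm.observe();print(o["position"],o["force"],o["ft_torque"])
for n in("scene","top"):
    im=eyes.get_image(n); cv2.imwrite(f"pics/{n}16.png",im[...,::-1])
E
```

```text
[0.48895422 0.33011633 0.28893249] [-0.39779489 -0.42241766 -2.81194204] [ 0.02292052 -0.05378573 -0.01425991]
```

View pics/top16.png

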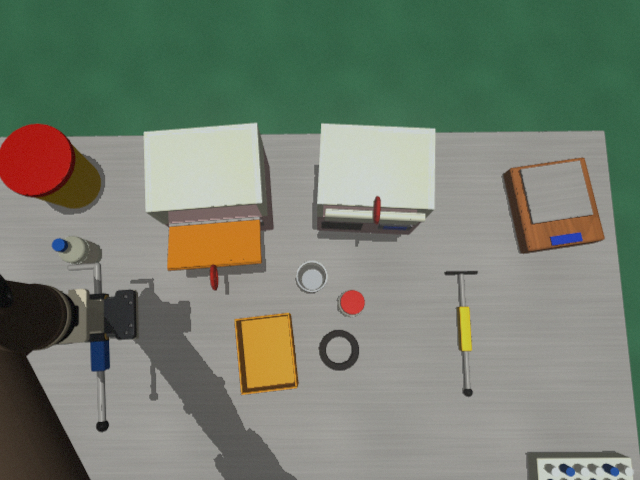

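View pics/scene16.png

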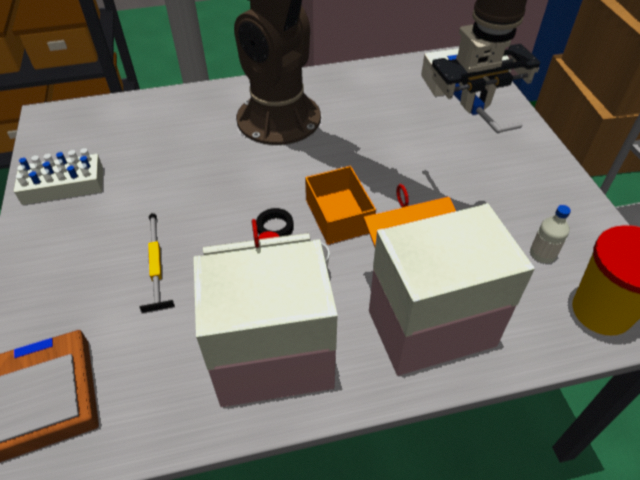

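```bash
python3 - <<'E'
from h import *
print(atz("scene",(435,93),0),atz("scene",(510,80),0),atz("scene",(533,255),0))
crop("pics/scene16.png","pics/s18.png",420,30,130,110,6)
E
```

```text
[-0.00837814  0.49177139  0.        ] [-0.01819807  0.74585386  0.        ] [6.48400473e-01 4.79661419e-01 1.11022302e-16]
```

View pics/s18.png

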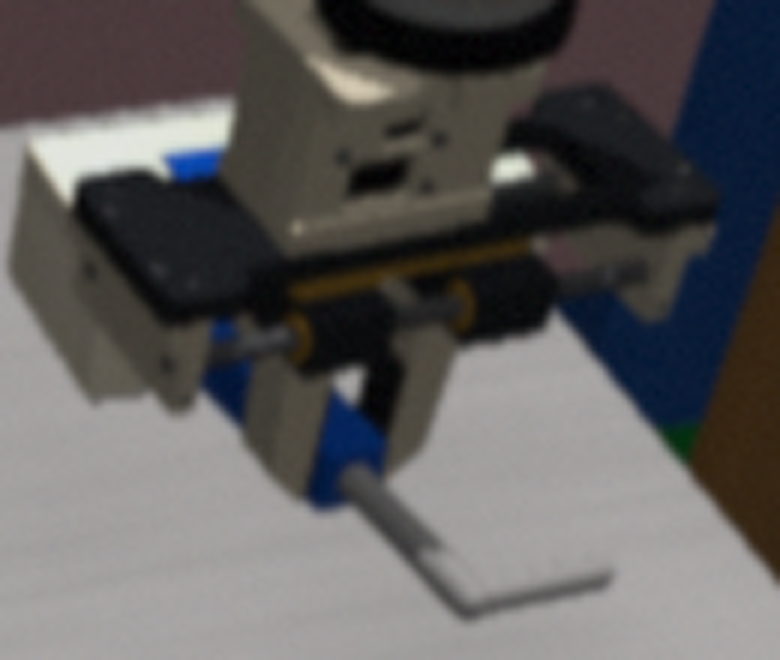

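>>> apply_moves:
  targets: [1, 0, 0, 0.05, 0, 1, 0, 0, 0.1, 0, 1, 0, 0, 0.1, 0, 1, 0, 0, 0.1, 0, 1, 0, 0, 0.1, 0, 1, 0, 0, 0.1, 0, 1, 0, 0, 0.08, 0, 1, 0, 0, 0.05, 0, 1, 0, 0, 0.03, 0, 1, 0, 0, 0.015, 0, 1, 0, 0, 0, 0]

```text
clock: 28.5
position: [0.4903, 0.3288, 0.0005]
ee_rot: [-0.107, 3.139, 0.0]
force: [-0.3, -0.1, -1.0]
width: 0.258
```

>>> apply_moves:
  targets: [1, 0, 0, 0.01, 0, 1, 0, 0, 0.01, 0, 1, 0, 0, 0.005, 0, 1, 0, 0, 0, 0, 1, 0, 0, 0, 0]

```text
clock: 29.12
position: [0.4901, 0.329, -0.0097]
ee_rot: [-0.108, 3.14, 0.0]
force: [-0.4, 0.1, -1.3]
width: 0.257
```

>>> apply_moves:
  targets: [1, 0, 0, 0.008, 0, 1, 0, 0, 0.008, 0, 1, 0, 0, 0.006, 0, 1, 0, 0, 0, 0]

```text
clock: 29.62
position: [0.4906, 0.3292, -0.0184]
ee_rot: [-0.108, 3.139, 0.001]
force: [2.5, 0.5, 2.7]
width: 0.257
```

```bash
python3 - <<'E'
from h import *
o=arm.observe();print(o["position"],o["force"],o["ft_torque"])
for n in("scene","top"):
    im=eyes.get_image(n); cv2.imwrite(f"pics/{n}17.png",im[...,::-1])
crop("pics/scene17.png","pics/s19.png",380,80,160,130,5)
E
```

```text
[ 0.4905546   0.32923935 -0.01842993] [2.51899341 0.51766905 2.7109365 ] [ 0.13910507  0.17558247 -0.07667645]
```

View pics/s19.png

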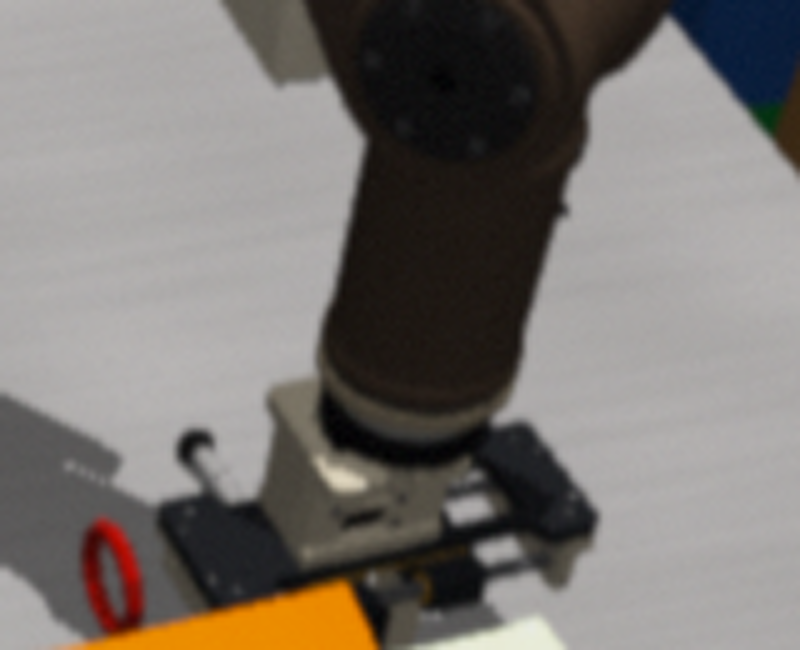

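>>> apply_moves:
  targets: [1, 0, 0, 0, 0, 1, 0, 0, 0.004, 0, 1, 0, 0, 0.004, 0, 1, 0, 0, 0.004, 0, 1, 0, 0, 0.004, 0, 1, 0, 0, 0.003, 0, 1, 0, 0, 0, 0]
  grip_force: 12

```text
clock: 30.6
position: [0.4903, 0.329, -0.0262]
ee_rot: [-0.108, 3.139, 0.0]
force: [0.5, 0.5, 0.2]
width: 0.259
```

>>> apply_moves:
  targets: [0.74, 0, 0, 0, 0, 0.7, 0, 0, 0, 0, 0.65, 0, 0, 0, 0, 0.6, 0, 0, 0, 0, 0.4, 0, 0, 0, 0, 0.2, 0, 0, 0, 0, 0, 0, 0, 0, 0, 0, 0, 0, 0, 0, 0, 0, 0, 0, 0, 0, 0, 0, 0, 0, 0, 0, 0, 0, 0, 0, 0, 0, 0, 0, 0, 0, 0, 0, 0]

```text
clock: 32.22
position: [0.4901, 0.329, -0.0262]
ee_rot: [-0.108, 3.14, 0.0]
force: [0.4, 0.7, 0.2]
width: 0.999
```

>>> apply_moves:
  targets: [0, 0, 0, -0.02, 0, 0, 0, 0, -0.04, 0, 0, 0, 0, -0.08, 0, 0, 0, 0, -0.1, 0, 0, 0, 0, -0.1, 0, 0, 0, 0, -0.1, 0, 0, 0, 0, -0.1, 0, 0, 0, 0, -0.1, 0, 0, 0.08, 0.02, 0, 0, 0, 0.08, 0.08, 0, 0, 0, 0.08, 0.08, 0, 0, 0, 0.08, 0.08, 0, 0, 0, 0, 0, 0, 0]

```text
clock: 33.85
position: [0.3515, 0.4268, 0.2312]
ee_rot: [0.118, -3.139, -0.004]
force: [1.0, -0.6, 0.3]
width: 1.003
```

```bash
python3 - <<'E'
from h import *
o=arm.observe();print(o["position"],o["force"],o["width"],o["clock"])
for n in("scene","top"):
    im=eyes.get_image(n); cv2.imwrite(f"pics/{n}18.png",im[...,::-1])
E
```

```text
[0.35146579 0.42675288 0.23117991] [ 1.00530016 -0.57590213  0.27058102] 1.0025636025018607 33.85
```

View pics/top18.png

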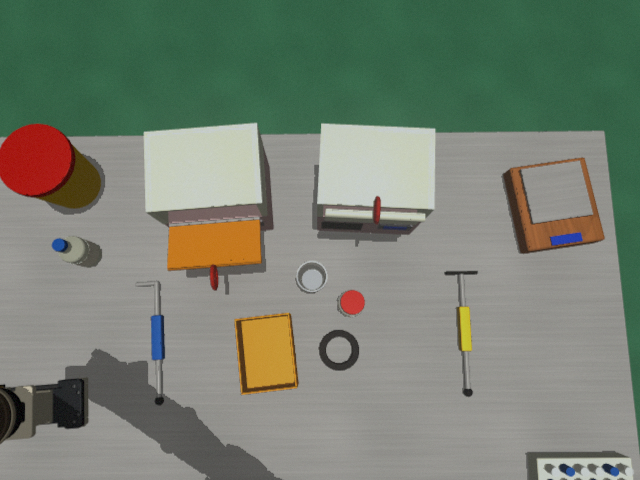

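View pics/scene18.png

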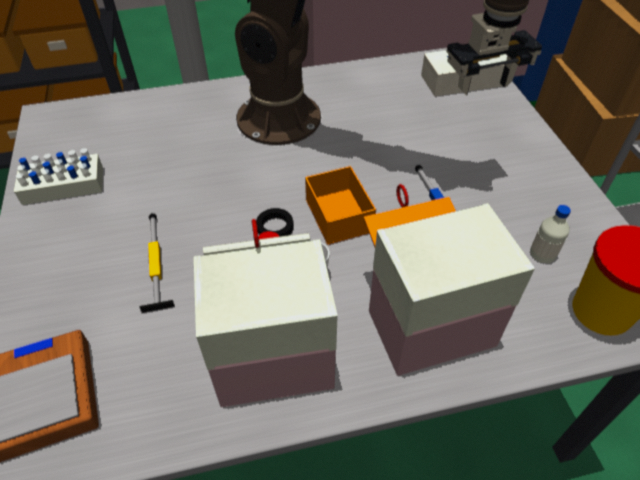

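```bash
python3 - <<'E'
from h import *
crop("pics/top18.png","pics/t20.png",155,200,120,100,6)
crop("pics/scene18.png","pics/s20.png",355,170,110,90,7)
E
```

```text
(no output)
```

View pics/t20.png

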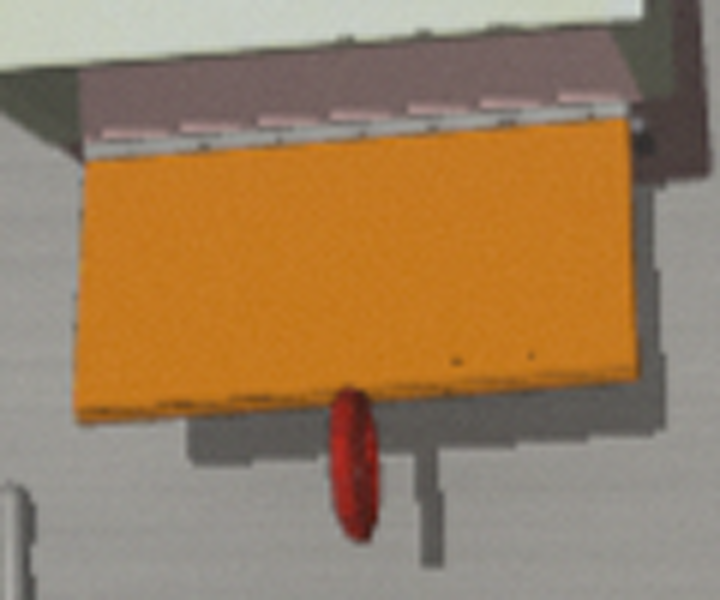

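View pics/s20.png

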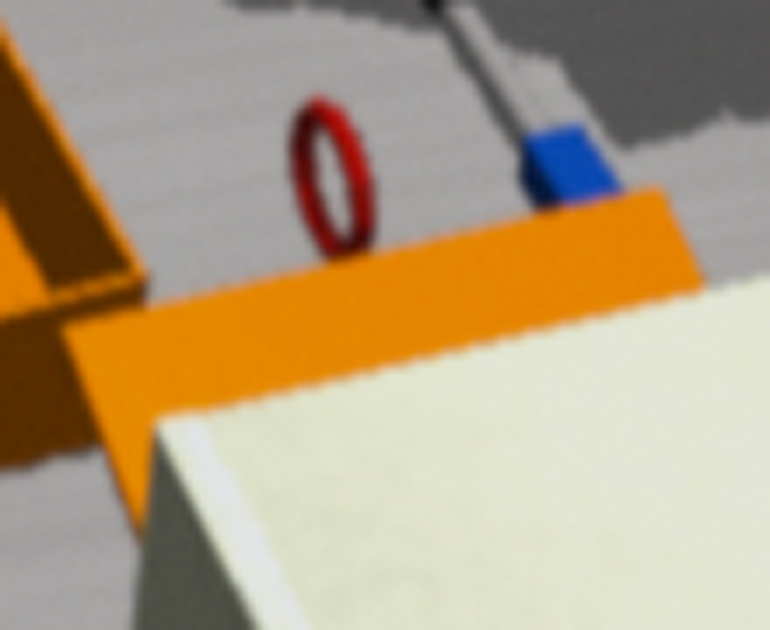

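```bash
python3 - <<'E'
from h import *
e,er=tri((402.6,195.7),(214,277.7)); print(e,er,np.arccos((e[2]-.16)/.124))
a=cv2.imread("pics/top0.png").astype(int);b=cv2.imread("pics/top18.png").astype(int)
print("white", np.abs(a-b)[110:245,305:445].max(), np.abs(a-b)[110:245,305:445].mean())
a=cv2.imread("pics/scene0.png").astype(int);b=cv2.imread("pics/scene18.png").astype(int)
print(np.abs(a-b)[215:270,195:320].max(),np.abs(a-b)[215:270,195:320].mean())
crop("pics/top18.png","pics/t21.png",120,265,80,145,4)
E
```

```text
[0.57389815 0.16384215 0.19325908] 0.0050058335569311265 1.2992531247764367
white 11 1.6443033509700176
8 0.861430303030303
```

View pics/t21.png

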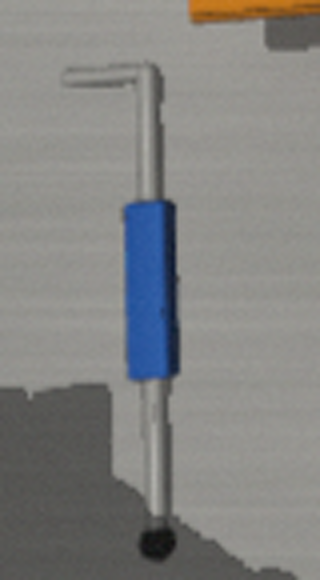

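The pole lies flat with its pin level, the flap measures about 1.30 rad, and the white flap is unchanged. Handing in.

```bash
python3 -c "
from cell import arm
print(arm.sign_off())"
```

```text
the job is handed in; nothing more can be done
None
```

The amber flap is swung all the way down and the pole is unhooked and lying flat on the bench again. I handed the job in at about 34 s of the 72 s allowed.

**What I did:**
- I gripped the blue handle, slid the pin sideways into the red eye and pulled the flap along its arc until it met its stop. Pushing further only raised the force, to about 6 N.
- I then centred the pin in the ring and slid it out without measurable contact. The pole went down about 4 cm from where it started.

**Last checks:**
- **Amber flap:** the eye measured 0.193 m above the bench, which gives an angle of about 1.30 rad. The ring looked the same loaded and unloaded, so the flap did not spring back.
- **White flap:** there was no change beyond image noise in either camera.
- **Pole:** it looks flat and level, and the gripper is open and well clear of it.

**What went wrong or disagreed:**
- **Failed first grasp:** the fingers closed above the handle twice. The reported tool height is about 30 mm lower than where the cameras show the fingertips, so I went lower, watching the force, and gripped.
- **Camera mismatch:** the two cameras disagreed by 4–5 mm when locating points, so I worked from relative positions.
- **Pole tilt:** it tilted slightly nose-up in the grip during the pull. Its tail touched the bench first, with about 4 N, and I levelled it under a lighter grip before letting go.

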